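# Unclip the grater from the utensil rail and shut it away in its box

### The arm

A 6-joint arm with a two-finger parallel gripper is mounted at the origin on the work surface. World frame = base frame: x ahead of the robot, y to its left, z up, the work surface at z = 0. Lengths are in m, angles in degrees, forces in N, time in s.
With the tool pointing down it reaches from about 0.25 to 0.775 m from the base axis. Payload 4 kg.
Tool frame: the origin (TCP) lies at the very end of the fingers, on their centre line; the grasp point (between the pads) lies 19 mm behind it; z points along the fingers, y is the line along which they close (so a half turn about z gives the same grasp; the last joint's range is limited). The gripper opens to 85 mm and grips with 20 to 120 N. Pads are 22 mm wide; open, the fingers measure 114 mm over their backs; the gripper's body (76 mm by 85 mm) begins 54 mm behind the grasp point. The pads swing forward as they close: fully open they stand 13 mm farther back than shut.
Start: joints at [58.551, 4.996, 78.535, -0, 96.463, -5.907], TCP at [0.237, 0.496, 0.194] pointing down, gripper open.
Joint ranges: [-177.83, 177.83], [-43.37, 116.18], [15.69, 146.23], [-61.86, 241.86], [9.47, 152.12], [-147.06, 147.06]. Speed limits (degrees/s): [159.86, 159.86, 180, 180, 180, 180].

### API

Orientations are given as a 3x3 rotation matrix whose columns are the frame's x, y, z axes.
In Python, from bench import * gives the robot as it stands.
- The arm moves only by the tool move_arm, never from a script. Its argument "plan" is a list of rows, each an object of numbers: "dx", "dy", "dz": the shift along the tool's x, y, z in mm; "roll": the turn about the tool's z in rad; "gripper": the finger opening in mm, from 0 to 85.4. In form: [{"dx": .., "dy": .., "dz": .., "roll": .., "gripper": ..}, ...]. A call has 1 to 12 rows; each row is the pose to reach, as a shift and turn from the pose commanded when the call began, along the tool's axes at that moment; what a row does not reach only later rows make up. A row lasts 1/12 s, in which the tool goes at most 41.7 mm and 7.16 degrees, less where a joint would pass 70% of its speed; a pose out of reach is approached as far as the arm can. A call with a gripper value outside its range is refused whole. The fingers move at their own pace and stop on an object; the grip force is fixed at half the most. Time passes only in rows, so rows that repeat a pose let the fingers close. It gives the time, the measured TCP pose, the force, the opening and the grip force at its end, in the units of the state.
- observe(): the state, without advancing time (a new reading comes with each control period).
- get_image(name): name is "side" or "top" or "wrist"; returns a dict with "pixels" (400x640x3 uint8, red, green, blue), "z_map" (400x640 float32, m along the optical axis (not along the pixel's ray), 0 where there is no reading), "vfov" (degrees; the focal length in pixels is half the picture's height over the tangent of half this angle, whatever the lens; pixels are square), "cx", "cy" (the principal point, pixels), "T" (4x4, takes a point from camera to world coordinates). Camera axes: x right, y down, z forward; pixel columns grow to the right and rows downward; lengths in m; the calibration is good to about 2 mm. The wrist camera is an equidistant fisheye: a pixel r from the principal point sees the ray r / f radians off the axis. A picture is of the moment at which its call begins.
- job_done(): hands the job in; it is judged then, once.
The state is a dict: "clock": time; "q": joint angles; "joint_vel": joint speeds; "joint_torque": joint torques, N m; "position": TCP position; "eef_rot": TCP orientation; "wrist_force": force on the tool from outside, world axes, zero at the start; "moment": the same for the moment, N m; "grip_width": opening from 0.0 (shut) to 1.0 (fully open); "gripper_force": force on a finger pad.
Only numpy, scipy, OpenCV 4.12 (cv2) and the standard library are available. Lean on these libraries where they do the work, as an engineer would, in place of code of your own. Each camera call takes 0.05 s, during which the arm holds its last target. There are 200 camera calls.

### The job

Pull the black-handled hand grater up off the utensil rail against its sprung catches and lay it flat inside the open wooden storage box without dropping it. Then lower the box's lid gently until it is fully closed over the grater. Leave the spatula clipped on the rail and do not disturb the salt mill, the mug or the oil bottle.

Things in the scene. Friction and masses are not known exactly. Their poses are not given: they have to be found in the camera images.
- grater: Loose hand grater, 200 mm long, 0.16 kg: black handle 104 x 28 x 30 mm (x = -52 to +52) with flat underside, perforated steel blade 34 mm wide, 4 mm thick (x = +50 to +148, 17 mm up). Origin: on the underside below the handle's middle; x towards the blade, y across, z up. Starts clipped in either bay of the rail, so that a firm grip across the 28 mm is needed.
- grater_grip (a point): Place to grip, from above with the fingers closing across the handle: the handle's middle, 17 mm above its underside. Two round black collars, 34 mm diameter, 18 mm long, sit round the handle centred 38 mm to either side along it, where the rail's catches hold it; the 58 mm between the collars is free.
- grater_mid (a point): The middle of the grater's 200 mm length: 48 mm from the handle's middle towards the blade, on the axis 17 mm above the underside.
- rail: Fixed utensil rail: aluminium profile 104 (x) by 300 mm (y), top 45 mm above the counter. Origin on the counter below its middle, z up. Two bays at y = -65 and +65 mm; utensils lie along x, handle middle at x = 0, blade or head to +x, underside on a black rest (18 mm wide, 34 mm long) 68 mm above the counter. A straight pull up of about 7 to 14 N frees one.
- rail_top (a point): Middle of the rail's top face. In each bay upright spring-steel catches stand at x = -38 and +38 mm on both sides of the handle (14 mm long, 14 to 35 mm from the bay's middle line, tops 111 mm above the counter); their round noses close over the collars, spread 3 mm as the utensil is pulled up and let go within about 20 mm of lift.
- spatula: Loose spatula with wooden handle of the same shape as the grater's and a turquoise flat head, 200 mm long, clipped in the rail's other bay. Origin on the underside of the handle's middle, x towards the head. It stays there.
- storage_box: Fixed open box of light wood, 140 (x) by 250 mm (y) outside, 55 mm high, walls and floor 5 mm thick (inside 130 by 240 mm, 50 mm deep). Origin: on the counter below its middle; y along its length, z up; the lid is hinged on its +x rim. The grater fits flat only along the box's y, either way round.
- lid (a joint): Angle in rad of the storage box's lid, a wooden panel 140 by 250 mm, 8 mm thick, 0.22 kg: 0 closed flat on the rim, 1.57 upright, 2.0 fully open. It starts open at 1.55 to 1.85. The hinge is stiff: the lid stays where it is left (1 to 3 N at its free edge moves it).
- lid_hinge (a point): Point on the lid's hinge line, at the middle of the box's +x rim, 55.5 mm above the counter. The lid turns about the box's y axis through this point.
- lid_edge (a point): Middle of the lid's free edge, on the lid's outer face (the top when shut), 140 mm from the hinge line. When the lid is upright its outer face looks to the box's +x.
- lid_handle (a point): Outer part of the round dark steel knob that stands 35 mm out of the lid's outer face, 110 mm from the hinge line, midway along the lid's 250 mm; the rest of the outer face is plain.
- salt_mill: Loose dark wooden salt mill, 52 mm diameter, 150 mm tall, origin at the middle of its underside. A bystander.
- mug: Loose blue mug, 80 mm diameter, 90 mm tall, origin at the middle of its underside. A bystander.
- oil_bottle: Loose green glass bottle, 66 mm diameter, 220 mm tall, origin at the middle of its underside. A bystander.

How it is judged:
By the outcome, as a careful person would: the job done as asked, in the order asked, and still so for the second after the job is handed in, with the robot touching nothing.
It also fails if it takes over 59 s, if anything falls off the work surface, if the arm or the gripper's body presses on something with over 40 N, if the wrist force passes 120 N, or if a joint passes its speed limit or range.

## Working session

There is one attempt and no reset: what is moved stays moved. The work goes in short steps, Python scripts to look and compute and a tool call to move; the robot and the scene stay as the last step left them, time stands still between calls to the robot, and variables do not carry over. Pictures are saved under pics/ and viewed, at most 10 in all, crops included, and the job is handed in when it is done.

Besides the shell and the picture viewer there is one more tool, called after "Request:" as name([rows], argument=value, ...), one row to a line, values as JSON. move_arm: Moves the arm, as the interface text tells. Its arguments: {"type":"object","properties":{"plan":{"type":"array"}},"required":["plan"]}

```bash
mkdir -p pics; ls; python3 - <<'E'
from bench import *
import cv2,numpy as np
s=observe();print(s['position'],s['eef_rot'],s['clock'],s['grip_width'])
for n in('side','top'):
    d=get_image(n);cv2.imwrite(f'pics/{n}0.png',d['pixels'][:,:,::-1]);np.savez(f'{n}0.npz',**d)
    print(n,d['vfov'],d['cx'],d['cy'],np.round(d['T'],3).tolist(),(d['z_map']>0).mean())
E
```

```text
pics
[0.23684277 0.49572207 0.19260484] [[-9.02261250e-01  4.31188155e-01 -1.18841235e-03]
 [ 4.31189733e-01  9.02259142e-01 -1.96344895e-03]
 [ 2.25639980e-04 -2.28397510e-03 -9.99997366e-01]] 0.0 0.9996867977217359
side 44.404116413750096 309.79580926291214 196.80123193472764 [[-0.968, -0.183, 0.171, 0.306], [-0.25, 0.742, -0.622, 1.037], [-0.013, -0.645, -0.764, 1.288], [0.0, 0.0, 0.0, 1.0]] 0.99602734375
top 42.546630393135345 319.7211831050318 197.1295268374111 [[-0.026, -0.982, 0.185, 0.235], [-1.0, 0.028, 0.011, 0.065], [-0.016, -0.185, -0.983, 1.712], [0.0, 0.0, 0.0, 1.0]] 0.99596875
```

View pics/top0.png

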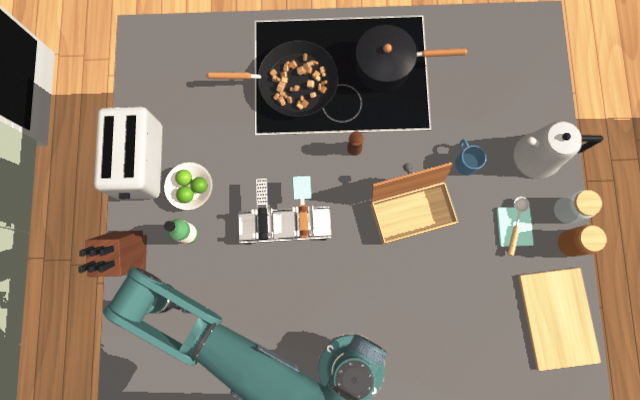

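View pics/side0.png

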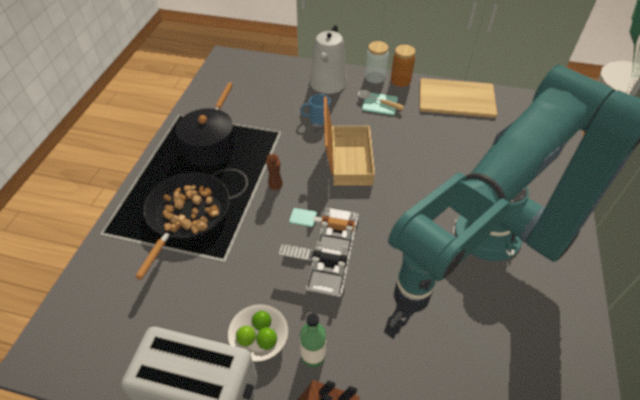

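The top view shows the grater at col 263 (blade up, rows 180–205; handle rows 207–240), the spatula at col 303, the box at (413,210) with its lid up on the far side and the knob at (408,167). The salt mill is at (356,142), the mug at (471,157) and the bottle at (180,230). Next I measure these from depth.

```bash
cat > h.py <<'E'
import numpy as np,cv2
def cloud(d):
    h,w=d['z_map'].shape;f=h/2/np.tan(np.radians(d['vfov'])/2)
    u,v=np.meshgrid(np.arange(w),np.arange(h));z=d['z_map']
    P=np.stack([(u-d['cx'])/f*z,(v-d['cy'])/f*z,z,np.ones_like(z)],-1)
    return (P@np.asarray(d['T']).T)[...,:3]
def rect(p):
    (c,s,a)=cv2.minAreaRect((p[:,:2]*1000).astype(np.float32));return np.round(c,1),np.round(s,1),round(a,2)
E
python3 - <<'E'
from h import *
for n in('top','side'):
    d=np.load(f'{n}0.npz');P=cloud(d);rgb=d['pixels'].astype(int);hsv=cv2.cvtColor(d['pixels'],cv2.COLOR_RGB2HSV).astype(int)
    H,S,V=hsv[...,0],hsv[...,1],hsv[...,2];z=P[...,2]
    print(n,'counter z',np.median(z[250:330,400:500]) if n=='top' else np.median(z[200:240,380:400]))
    rx=(200,345,170,255) if n=='top' else (270,365,200,300)
    def win(r):
        m=np.zeros(z.shape,bool);m[r[2]:r[3],r[0]:r[1]]=1;return m
    w=win(rx)
    print(' rail/all >20mm',rect(P[w&(z>.02)]), 'railtop 35-55 grey',rect(P[w&(z>.036)&(z<.056)&(S<60)]))
    g=w&(V<60)&(z>.07);print(' black>70',g.sum(),rect(P[g]),np.percentile(z[g],[5,50,95]))
    o=w&(S>120)&(H<20)&(z>.06);print(' wood',o.sum(),rect(P[o]),P[o].mean(0))
    t=w&(H>75)&(H<100)&(S>50)&(z>.04);print(' turq',t.sum(),rect(P[t]),P[t].mean(0))
    bx=(362,465,150,250) if n=='top' else (315,380,90,195)
    b=win(bx);q=b&(z>.047)&(z<.062)&(S>40)&(H<30);print(' boxrim',q.sum(),rect(P[q]))
    q=b&(z<.02)&(S>70)&(H<30)&(V>120);print(' boxfloor',q.sum(),rect(P[q]),np.median(z[q]))
    q=b&(z>.075);print(' lid',q.sum(),rect(P[q]),z[q].max(),P[q].mean(0))
    L=P[q]; u,s_,vt=np.linalg.svd(L-L.mean(0),full_matrices=False);print(' normal',vt[2],s_/np.sqrt(len(L)))
E
```

```text
top counter z 0.000914806335121976
 rail/all >20mm (array([508.7, 234.2]), array([572.6, 294.2]), 58.9) railtop 35-55 grey (array([487.7, 283.6]), array([482.1, 196.9]), 71.24)
 black>70 210 (array([355.3, 194.9]), array([347.1,  70.8]), 35.6) [0.0929668  0.09920419 0.10599396]
 wood 246 (array([371.3, 116.8]), array([288.9,  41.1]), 12.65) [0.45986433 0.13614141 0.11875485]
 turq 5 (array([555.6, 144.4]), array([62.6,  5.6]), 54.04) [0.54694207 0.13145204 0.08784072]
 boxrim 422 (array([ 490.6, -222.7]), array([144.2, 251.5]), 13.97)
 boxfloor 2814 (array([ 530.6, -243.9]), array([209.7, 311.2]), 14.31) 0.006013590558685444
 lid 1364 (array([ 499.7, -127. ]), array([148.3, 637.4]), 40.96) 1.711978173673112 [ 0.56828093 -0.19865795  0.18602594]
 normal [-0.94735724 -0.28192019 -0.15177377] [0.26400607 0.07393098 0.0166617 ]
side counter z 0.0014183335701442035
 rail/all >20mm (array([470.7, 553.4]), array([218.7, 999. ]), 6.42) railtop 35-55 grey (array([465.7, 203.8]), array([104.5, 305.2]), 1.7)
 black>70 218 (array([463.1, 274.7]), array([95.5, 23.1]), 1.6) [0.07809204 0.09767322 0.10349642]
 wood 232 (array([466.1, 144.6]), array([25. , 96.4]), 89.79) [0.46593851 0.14562833 0.09432223]
 turq 2 (array([463.6, 281.6]), array([12.1,  0. ]), 178.67) [0.46359214 0.28157682 0.07990614]
 boxrim 340 (array([ 519.3, -285.3]), array([163.1, 404. ]), 18.52)
 boxfloor 1622 (array([ 515. , -277.2]), array([181.1, 376.4]), 13.79) 0.00567658608833177
 lid 575 (array([470.2, 284.2]), array([  59., 1541.]), 14.2) 1.2878818632408569 [ 0.57909451 -0.17175673  0.18614826]
 normal [ 0.94537711  0.30830487 -0.10587841] [0.35384138 0.06734187 0.01270022]
```

```bash
python3 - <<'E'
from h import *
for n in('top','side'):
    d=np.load(f'{n}0.npz');P=cloud(d);hsv=cv2.cvtColor(d['pixels'],cv2.COLOR_RGB2HSV).astype(int)
    H,S,V=hsv[...,0],hsv[...,1],hsv[...,2];x,y,z=P[...,0],P[...,1],P[...,2];ok=(d['z_map']>0)&(z<.4)
    # remove flying edge pixels
    zm=d['z_map'];k=np.ones((3,3));rng=cv2.dilate(zm,k)-cv2.erode(zm,k)
    R=ok&(x>.38)&(x<.66)&(y>.03)&(y<.38)
    print(n,'rail top',rect(P[R&(abs(z-.046)<.006)&(S<70)&(x<.53)]))
    for nm,m in (('black',R&(V<60)&(z>.075)&(z<.12)&(y>.2)),('wood',R&(S>110)&(H<20)&(z>.075)&(z<.12)),('blade',R&(x>.53)&(z>.075)&(z<.1)&(y>.2)),('head',R&(x>.53)&(z>.075)&(z<.1)&(y<.2))):
        print(nm,m.sum(),rect(P[m]),P[m].mean(0).round(4),np.percentile(z[m],[5,50,95]).round(4))
    B=ok&(x>.38)&(x<.75)&(y>-.42)&(y<-.05)
    m=B&(abs(z-.055)<.004)&(S>40)&(x<.55);print('rim',m.sum(),rect(P[m]),P[m].mean(0))
    m=B&(abs(z-.005)<.004)&(S>70)&(rng<.01);print('floor',m.sum(),rect(P[m]))
    m=B&(z>.08)&(rng<.04)&(S>60)&(H<25);L=P[m];c=L.mean(0);vt=np.linalg.svd(L-c,full_matrices=False)[2]
    print('lid',m.sum(),rect(L),z[m].max(),c,vt[2],'resid',np.abs((L-c)@vt[2]).mean())
    i=np.argsort(-L[:,2])[:40];print(' top edge',L[i].mean(0), L[i].min(0),L[i].max(0))
    m=B&(z>.12)&(S<80)&(V<110);print('knob',m.sum(),P[m].mean(0),P[m].min(0) if m.any() else 0,P[m].max(0) if m.any() else 0)
    for nm,bb in(('mill',(.6,.72,-.03,.1)),('mug',(.55,.72,-.45,-.3)),('bottle',(.35,.55,.38,.56))):
        m=ok&(x>bb[0])&(x<bb[1])&(y>bb[2])&(y<bb[3])&(z>.03);print(nm,m.sum(),rect(P[m]),z[m].max())
E
```

```text
top rail top (array([461.3, 203.4]), array([105.3, 299.4]), 1.74)
black 209 (array([459.6, 266.7]), array([100.9,  25.8]), 1.93) [0.4586 0.2677 0.0993] [0.093  0.0992 0.1056]
wood 249 (array([462.8, 136.5]), array([100.1,  25.8]), 1.21) [0.4624 0.137  0.0991] [0.092  0.0989 0.1055]
blade 250 (array([569.1, 272.1]), array([34.4, 77.4]), 89.35) [0.5699 0.2718 0.0879] [0.0815 0.0881 0.0942]
head 395 (array([571.2, 141.3]), array([55.6, 80. ]), 89.47) [0.5724 0.142  0.0898] [0.0835 0.0899 0.0954]
rim 212 (array([ 489.5, -222.7]), array([141.9, 250.9]), 14.05) [ 0.46455021 -0.20870269  0.05493381]
floor 440 (array([ 527.9, -288.9]), array([161.5, 378.9]), 28.13)
lid 1036 (array([ 650.5, -186.2]), array([201.3, 244.6]), 10.24) 0.20292043653683756 [ 0.57328399 -0.19796755  0.14211752] [-0.95454503 -0.1845796   0.23403879] resid 0.006326041839259515
 top edge [ 0.5795164  -0.19198202  0.19742168] [ 0.55316314 -0.30852784  0.19500805] [ 0.60811161 -0.08874204  0.20292044]
knob 40 [ 0.60878158 -0.18298938  0.16793036] [ 0.5535784  -0.19450715  0.15815167] [ 0.62333612 -0.07799054  0.18060193]

[... 884 characters left out ...]
7.4, 251.5]), 13.85)
lid 74 (array([ 579.1, -184.7]), array([ 18.2, 231.4]), 17.19) 0.19906936033881495 [ 0.57073272 -0.14831572  0.17515543] [ 0.95400782  0.24390637 -0.17429502] resid 0.0008663840796989397
 top edge [ 0.58006901 -0.17100718  0.19464801] [ 0.55654386 -0.2795634   0.19188375] [ 0.60692364 -0.0811862   0.19906936]
knob 62 [ 0.61297853 -0.18641169  0.16407835] [ 0.59362082 -0.20368281  0.14759793] [ 0.62737336 -0.17396224  0.17426336]
mill 83 (array([713.3, -20.9]), array([17.8, 12.8]), 89.1) 0.13921215086651628
mug 405 (array([ 629.3, -378.5]), array([ 99. , 186.3]), 49.57) 0.1954524261828765
bottle 1172 (array([482.1, 512.7]), array([ 93.9, 136.6]), 89.3) 0.22536609651819028
```

Measured positions:
- **Rail:** centre (463.5, 203.6) mm, yaw 1.7°.
- **Grater:** handle at (461.5, 269).
- **Box:** centre (492, -221.5), yaw 14°.

I'll move above the grater and refine with the wrist camera.

Request:
move_arm([
  {"dx":-30,"dy":-11,"dz":-2,"roll":-0.05,"gripper":85},
  {"dx":-60,"dy":-22,"dz":-4,"roll":-0.1,"gripper":85},
  {"dx":-95,"dy":-34,"dz":-6,"roll":-0.16,"gripper":85},
  {"dx":-130,"dy":-47,"dz":-8,"roll":-0.22,"gripper":85},
  {"dx":-165,"dy":-59,"dz":-8,"roll":-0.28,"gripper":85},
  {"dx":-200,"dy":-72,"dz":-8,"roll":-0.34,"gripper":85},
  {"dx":-235,"dy":-84,"dz":-8,"roll":-0.4,"gripper":85},
  {"dx":-265,"dy":-95,"dz":-8,"roll":-0.45,"gripper":85},
  {"dx":-288,"dy":-103,"dz":-8,"roll":-0.476,"gripper":85},
  {"dx":-300,"dy":-108,"dz":-8,"roll":-0.476,"gripper":85},
  {"dx":-300,"dy":-108,"dz":-8,"roll":-0.476,"gripper":85},
  {"dx":-300,"dy":-108,"dz":-8,"roll":-0.476,"gripper":85},
])

```text
clock: 1.1
position: [0.4608, 0.2697, 0.2014]
eef_rot: [[-1.0, -0.029, -0.002], [-0.029, 1.0, 0.001], [0.002, 0.001, -1.0]]
wrist_force: [0.2, 0.4, -0.1]
grip_width: 0.997
gripper_force: 0.0
```

```bash
cat >> h.py <<'E'
def goto(s,xyz,yaw):  # mm, deg of tool y -> dx dy dz roll
    R=np.asarray(s['eef_rot']);d=R.T@(np.array(xyz)-1000*np.asarray(s['position']))
    y=np.degrees(np.arctan2(R[1,1],R[0,1]));r=-np.radians((yaw-y+180)%360-180)
    print('t',round(s['clock'],2),'pos',(1000*np.asarray(s['position'])).round(1),'yaw',y.round(2),'F',np.round(s['wrist_force'],1),'grip',round(s['grip_width']*85.4,1),round(float(np.max(s['gripper_force'])),1))
    print('  move',d.round(1),'roll',round(r,3),'q6',round(s['q'][5],1))
def fcloud(d):
    h,w=d['z_map'].shape;f=h/2/np.tan(np.radians(d['vfov'])/2)
    u,v=np.meshgrid(np.arange(w)-d['cx'],np.arange(h)-d['cy']);r=np.hypot(u,v)+1e-9;th=np.minimum(r/f,1.5)
    z=d['z_map'];t=np.tan(th)/r*z
    return (np.stack([u*t,v*t,z,np.ones_like(z)],-1)@np.asarray(d['T']).T)[...,:3]
E
python3 - <<'E'
from bench import *
from h import *
goto(observe(),(461.5,268.8,73),91.7)
d=get_image('wrist');cv2.imwrite('pics/w1.png',d['pixels'][:,:,::-1]);np.savez('w1.npz',**d)
print(d['vfov'],np.round(d['T'],3).tolist())
P=fcloud(d);hsv=cv2.cvtColor(d['pixels'],cv2.COLOR_RGB2HSV).astype(int);S,V=hsv[...,1],hsv[...,2]
x,y,z=P[...,0],P[...,1],P[...,2];ok=(d['z_map']>0)
R=ok&(x>.38)&(x<.63)&(y>.225)&(y<.32)
for n,m in(('black',R&(V<60)&(z>.085)&(z<.12)),('blade',R&(x>.53)&(z>.075)&(z<.1)),('railtop',ok&(abs(z-.045)<.005)&(S<70)&(x>.38)&(x<.53)&(y>0)&(y<.4))):
    print(n,m.sum(),rect(P[m]) if m.any() else 0,np.percentile(z[m],[5,50,95]).round(4))
E
```

```text
t 1.1 pos [460.8 269.7 201.4] yaw 91.65 F [ 0.2  0.4 -0.1] grip 85.1 0.0
  move [ -0.9  -0.9 128.4] roll -0.001 q6 -67.4
65.70646984690485 [[-0.029, 0.945, 0.325, 0.376], [1.0, 0.028, 0.009, 0.268], [-0.0, 0.325, -0.946, 0.382], [0.0, 0.0, 0.0, 1.0]]
black 2851 (array([504.8, 270.5]), array([194.2,  31.7]), 2.39) [0.0946 0.0981 0.1017]
blade 1723 (array([569.1, 272.1]), array([78.6, 34.4]), 1.57) [0.086  0.0873 0.0886]
railtop 13630 (array([461.5, 203.9]), array([104.5, 299.7]), 1.67) [0.0437 0.0452 0.0483]
```

View pics/w1.png

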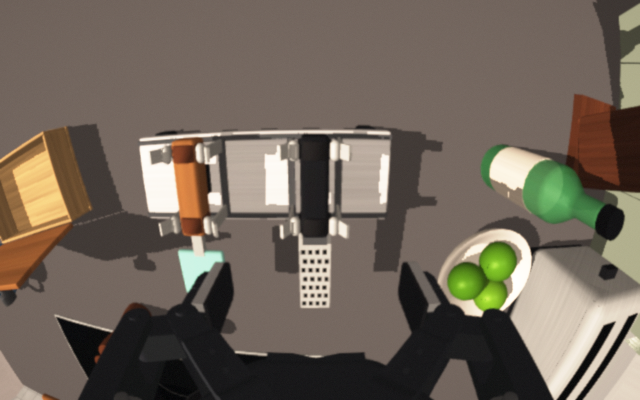

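The wrist view shows the grater centred between the fingers, with its handle at col 315, rows 135–235, and both catch pairs visible. The refined rail centre is (461.5, 203.9), so the handle is at (459.7, 269). I'll descend and grip.

Request:
move_arm([
  {"dx":1,"dy":-1,"dz":25,"roll":0,"gripper":85},
  {"dx":1,"dy":-1,"dz":55,"roll":0,"gripper":85},
  {"dx":1,"dy":-1,"dz":80,"roll":0,"gripper":85},
  {"dx":1,"dy":-1,"dz":100,"roll":0,"gripper":85},
  {"dx":1,"dy":-1,"dz":115,"roll":0,"gripper":80},
  {"dx":1,"dy":-1,"dz":124,"roll":0,"gripper":70},
  {"dx":1,"dy":-1,"dz":128,"roll":0,"gripper":60},
  {"dx":1,"dy":-1,"dz":128,"roll":0,"gripper":50},
  {"dx":1,"dy":-1,"dz":128,"roll":0,"gripper":45},
  {"dx":1,"dy":-1,"dz":128,"roll":0,"gripper":40},
])

```text
clock: 1.98
position: [0.4611, 0.2692, 0.0754]
eef_rot: [[-1.0, -0.031, 0.003], [-0.031, 1.0, 0.001], [-0.003, 0.001, -1.0]]
wrist_force: [-0.0, -0.0, -0.3]
grip_width: 0.467
gripper_force: 0.0
```

Request:
move_arm([
  {"dx":0,"dy":0,"dz":0,"roll":0,"gripper":32},
  {"dx":0,"dy":0,"dz":0,"roll":0,"gripper":24},
  {"dx":0,"dy":0,"dz":0,"roll":0,"gripper":15},
  {"dx":0,"dy":0,"dz":0,"roll":0,"gripper":10},
  {"dx":0,"dy":0,"dz":0,"roll":0,"gripper":10},
  {"dx":0,"dy":0,"dz":0,"roll":0,"gripper":10},
])

```text
clock: 2.48
position: [0.4603, 0.2684, 0.0739]
eef_rot: [[-1.0, -0.03, 0.0], [-0.03, 1.0, 0.0], [-0.0, 0.0, -1.0]]
wrist_force: [0.1, 0.1, -0.7]
grip_width: 0.117
gripper_force: 0.0
```

The fingers closed to 10 mm with no force, so something is wrong. I'll look.

```bash
python3 - <<'E'
from bench import *
from h import *
goto(observe(),(459.7,269,73),91.7)
d=get_image('wrist');s=get_image('side')
a=d['pixels'][:,:,::-1];b=cv2.resize(s['pixels'][190:310,260:450,::-1],(640,404))
cv2.imwrite('pics/w2.png',cv2.resize(np.vstack([a,b]),(476,600)))
E
```

```text
t 2.48 pos [460.3 268.4  73.9] yaw 91.72 F [ 0.1  0.1 -0.7] grip 10.0 0.0
  move [0.6 0.6 0.9] roll 0.0 q6 -67.6
```

View pics/w2.png

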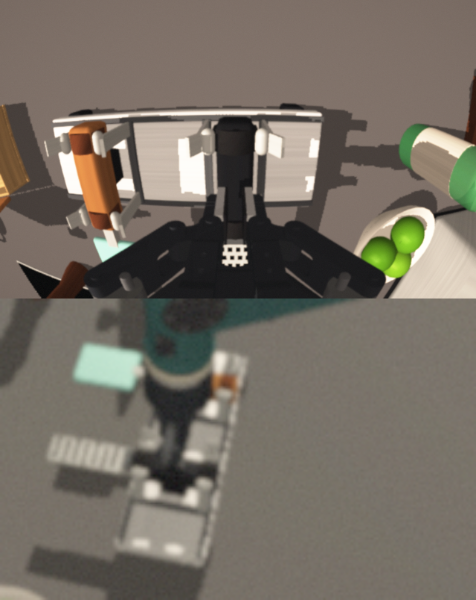

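```bash
python3 - <<'E'
from bench import *
from h import *
d=get_image('wrist');s=observe();R=np.array(s['eef_rot']);p=np.array(s['position'])
P=(fcloud(d)-p)@R*1000   # tool frame
cv2.imwrite('pics/w3.png',cv2.resize(d['pixels'][200:400,180:460,::-1],(784,560),interpolation=cv2.INTER_CUBIC))
for v in range(250,400,15):
    print(v,[(u,*P[v,u].round(0).astype(int).tolist()) for u in range(270,370,12)])
E
```

```text
250 [(270, -25, -35, 30), (282, -22, -24, 23), (294, 2, -12, -22), (306, 3, -5, -23), (318, 3, 2, -24), (330, 3, 9, -24), (342, -24, 21, 28), (354, -22, 29, 23), (366, -24, 39, 28)]
265 [(270, -39, -36, 30), (282, 8, -16, -50), (294, 12, -10, -55), (306, -6, -5, -25), (318, -6, 2, -24), (330, 13, 7, -57), (342, 8, 13, -50), (354, -35, 30, 24), (366, -38, 40, 28)]
280 [(270, -81, -44, 73), (282, 8, -15, -63), (294, 12, -9, -68), (306, -17, -5, -24), (318, -17, 2, -24), (330, 12, 7, -68), (342, 8, 12, -62), (354, 9, 18, -63), (366, -82, 50, 73)]
295 [(270, 13, -18, -81), (282, 15, -12, -84), (294, 13, -8, -81), (306, -28, -5, -25), (318, -28, 2, -24), (330, 9, 6, -75), (342, 14, 11, -81), (354, 15, 15, -84), (366, -100, 51, 73)]
310 [(270, 14, -16, -91), (282, 13, -12, -90), (294, 12, -8, -89), (306, -39, -6, -26), (318, -37, 2, -28), (330, 0, 7, -74), (342, 13, 10, -91), (354, 12, 15, -89), (366, 14, 19, -92)]
325 [(270, 19, -14, -105), (282, 18, -10, -104), (294, 16, -7, -102), (306, -60, -6, -17), (318, -60, 2, -17), (330, -9, 7, -74), (342, 18, 9, -104), (354, 18, 13, -105), (366, 18, 17, -105)]
340 [(270, 18, -13, -112), (282, 18, -10, -112), (294, 12, -7, -105), (306, -77, -6, -15), (318, -78, 2, -13), (330, -78, 11, -14), (342, 18, 8, -112), (354, 18, 12, -112), (366, 18, 16, -112)]
355 [(270, 18, -13, -118), (282, 18, -9, -118), (294, 10, -6, -111), (306, -94, -7, -14), (318, -94, 2, -14), (330, 11, 5, -111), (342, 18, 8, -117), (354, 19, 11, -119), (366, 19, 15, -119)]
370 [(270, 17, -12, -123), (282, 19, -9, -124), (294, 12, -6, -119), (306, 12, -2, -119), (318, 12, 1, -119), (330, 12, 5, -118), (342, 86, 0, -180), (354, 17, 11, -123), (366, 18, 14, -124)]
385 [(270, 21, -11, -131), (282, 20, -8, -131), (294, 12, -6, -125), (306, 12, -2, -124), (318, 11, 1, -123), (330, 12, 5, -124), (342, 14, 8, -126), (354, 21, 10, -131), (366, 21, 13, -131)]
```

View pics/w3.png

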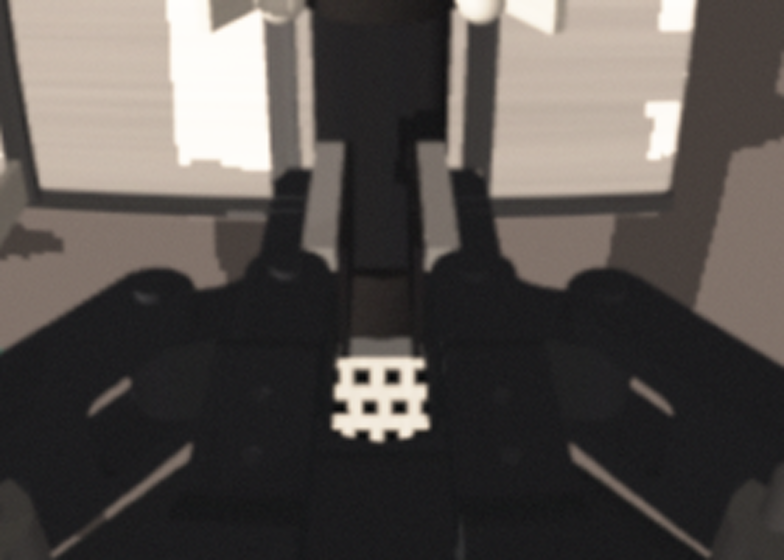

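Under magnification, the grey pads end at crop row 142 (v≈251) and look as though they stop above the handle. I'll measure the true fingertip height from both cameras.

```bash
python3 - <<'E'
from bench import *
from h import *
d=get_image('wrist');s=observe();R=np.array(s['eef_rot']);p=np.array(s['position'])
P=(fcloud(d)-p)@R*1000
for u in (290,294,298,301,304,331,334,338): print(u,[(v,*P[v,u].round(0).astype(int).tolist()) for v in range(244,292,4)])
sd=get_image('side');Q=(cloud(sd)-p)@R*1000
m=(abs(Q[...,0])<25)&(abs(Q[...,1])<45)&(Q[...,2]<5)&(Q[...,2]>-140)&(sd['z_map']>0)
for v in range(*[np.where(m.any(1))[0][i]+i*-1 for i in(0,-1)],4):
    us=np.where(m[v])[0]
    if len(us): print(v,[(int(u),*Q[v,u].round(0).astype(int).tolist(),int(sd['pixels'][v,u].sum()//3)) for u in us[::3]])
E
```

```text
290 [(244, -19, -19, 29), (248, -23, -19, 29), (252, -25, -19, 27), (256, -30, -19, 29), (260, -33, -19, 28), (264, 8, -12, -48), (268, 8, -12, -51), (272, 13, -11, -63), (276, 12, -11, -65), (280, 12, -11, -68), (284, 12, -10, -71), (288, 12, -10, -74)]
294 [(244, 6, -12, -22), (248, 4, -12, -24), (252, 13, -10, -44), (256, 12, -10, -47), (260, 12, -10, -51), (264, 13, -10, -56), (268, 12, -9, -59), (272, 13, -9, -63), (276, 12, -9, -65), (280, 12, -9, -69), (284, 12, -9, -71), (288, 12, -8, -74)]
298 [(244, 7, -9, -23), (248, 5, -9, -24), (252, 12, -8, -43), (256, 12, -8, -47), (260, 12, -8, -50), (264, 12, -8, -55), (268, 11, -8, -57), (272, 11, -7, -61), (276, 12, -7, -65), (280, 13, -7, -69), (284, 12, -7, -71), (288, 12, -7, -75)]
301 [(244, 7, -8, -24), (248, 5, -8, -24), (252, 12, -7, -43), (256, 12, -7, -47), (260, 12, -6, -52), (264, 13, -6, -56), (268, 12, -6, -58), (272, 12, -6, -62), (276, 12, -6, -64), (280, 13, -6, -69), (284, 13, -6, -72), (288, 12, -6, -74)]
304 [(244, 7, -6, -24), (248, 4, -6, -23), (252, 12, -5, -43), (256, 12, -5, -47), (260, 12, -5, -51), (264, 1
[... 781 characters left out ...]
80, 13, 10, -69), (284, 13, 10, -72), (288, 12, 10, -75)]
236 [(322, -21, 17, -137, 64)]
240 [(323, -19, 16, -118, 109), (335, 15, 21, -136, 68)]
244 [(323, -18, 19, -104, 122), (329, 2, 38, -137, 75), (333, 10, 20, -114, 37)]
248 [(330, 6, 45, -129, 56), (333, 10, 15, -88, 72)]
252 [(332, 9, 28, -87, 92)]
256 [(322, -23, 8, -27, 53), (325, -14, 7, -28, 58), (328, -3, 17, -47, 37), (331, 4, 10, -38, 70), (334, 11, 0, -25, 68), (337, 19, -3, -23, 62)]
260 [(321, -24, 15, -16, 26), (324, -16, 12, -13, 26), (327, -7, 13, -18, 30), (330, 2, 11, -19, 30), (333, 11, 13, -24, 41), (336, 19, 11, -24, 38)]
264 [(328, -3, 15, -1, 27), (331, 5, 10, 5, 18), (334, 14, 13, -5, 47), (337, 23, 15, -10, 78)]
```

The pads really end about 42 mm short of the reported TCP: the gap is centred and 10 mm wide, but the tips are at z≈115, above the handle top at 98. Nothing was touched. I'll allow for this offset by opening and going 42 mm lower.

Request:
move_arm([
  {"dx":0,"dy":0,"dz":0,"roll":0,"gripper":40},
  {"dx":0,"dy":0,"dz":0,"roll":0,"gripper":60},
  {"dx":0,"dy":0,"dz":0,"roll":0,"gripper":65},
  {"dx":0,"dy":0,"dz":0,"roll":0,"gripper":65},
  {"dx":0,"dy":0,"dz":0,"roll":0,"gripper":65},
  {"dx":0.5,"dy":0.5,"dz":8,"roll":0,"gripper":65},
  {"dx":0.5,"dy":0.5,"dz":16,"roll":0,"gripper":65},
  {"dx":0.5,"dy":0.5,"dz":24,"roll":0,"gripper":65},
  {"dx":0.5,"dy":0.5,"dz":32,"roll":0,"gripper":65},
  {"dx":0.5,"dy":0.5,"dz":38,"roll":0,"gripper":65},
  {"dx":0.5,"dy":0.5,"dz":42,"roll":0,"gripper":65},
  {"dx":0.5,"dy":0.5,"dz":42,"roll":0,"gripper":65},
])

```text
clock: 3.73
position: [0.4588, 0.2685, 0.0302]
eef_rot: [[-1.0, -0.03, -0.003], [-0.03, 1.0, -0.001], [0.003, -0.001, -1.0]]
wrist_force: [-0.0, 0.8, -0.6]
grip_width: 0.758
gripper_force: 0.0
```

Request:
move_arm([
  {"dx":0,"dy":0,"dz":0,"roll":0,"gripper":50},
  {"dx":0,"dy":0,"dz":0,"roll":0,"gripper":40},
  {"dx":0,"dy":0,"dz":0,"roll":0,"gripper":34},
  {"dx":0,"dy":0,"dz":0,"roll":0,"gripper":28},
  {"dx":0,"dy":0,"dz":0,"roll":0,"gripper":15},
  {"dx":0,"dy":0,"dz":0,"roll":0,"gripper":10},
  {"dx":0,"dy":0,"dz":0,"roll":0,"gripper":10},
  {"dx":0,"dy":0,"dz":0,"roll":0,"gripper":10},
])

```text
clock: 4.4
position: [0.4603, 0.2689, 0.0327]
eef_rot: [[-1.0, -0.03, 0.001], [-0.03, 1.0, 0.0], [-0.001, 0.0, -1.0]]
wrist_force: [-0.4, -1.0, 4.1]
grip_width: 0.314
gripper_force: 60.3
```

The grip is firm: 27 mm opening, 60 N. Now I'll pull straight up.

Request:
move_arm([
  {"dx":0,"dy":0,"dz":-3,"roll":0,"gripper":10},
  {"dx":0,"dy":0,"dz":-6,"roll":0,"gripper":10},
  {"dx":0,"dy":0,"dz":-9,"roll":0,"gripper":10},
  {"dx":0,"dy":0,"dz":-12,"roll":0,"gripper":10},
  {"dx":0,"dy":0,"dz":-16,"roll":0,"gripper":10},
  {"dx":0,"dy":0,"dz":-20,"roll":0,"gripper":10},
  {"dx":0,"dy":0,"dz":-25,"roll":0,"gripper":10},
  {"dx":0,"dy":0,"dz":-32,"roll":0,"gripper":10},
  {"dx":0,"dy":0,"dz":-42,"roll":0,"gripper":10},
  {"dx":0,"dy":0,"dz":-54,"roll":0,"gripper":10},
  {"dx":0,"dy":0,"dz":-66,"roll":0,"gripper":10},
  {"dx":0,"dy":0,"dz":-78,"roll":0,"gripper":10},
])

```text
clock: 5.4
position: [0.4603, 0.2693, 0.1122]
eef_rot: [[-1.0, -0.03, 0.002], [-0.03, 1.0, 0.001], [-0.002, 0.001, -1.0]]
wrist_force: [0.5, -0.6, -1.6]
grip_width: 0.319
gripper_force: 60.8
```

Request:
move_arm([
  {"dx":0,"dy":0,"dz":-20,"roll":0,"gripper":10},
  {"dx":0,"dy":0,"dz":-45,"roll":0,"gripper":10},
  {"dx":0,"dy":0,"dz":-65,"roll":0,"gripper":10},
  {"dx":0,"dy":0,"dz":-75,"roll":0,"gripper":10},
  {"dx":0,"dy":0,"dz":-80,"roll":0,"gripper":10},
  {"dx":0,"dy":0,"dz":-80,"roll":0,"gripper":10},
  {"dx":0,"dy":0,"dz":-80,"roll":0,"gripper":10},
])

```text
clock: 5.98
position: [0.4594, 0.2688, 0.189]
eef_rot: [[-1.0, -0.03, -0.001], [-0.03, 1.0, -0.0], [0.001, -0.0, -1.0]]
wrist_force: [-0.1, -0.5, -2.2]
grip_width: 0.316
gripper_force: 60.8
```

```bash
cat >> h.py <<'E'
def grater(d,s,x0=-120,x1=-80):
    R=np.array(s['eef_rot']);p=np.array(s['position']);P=(fcloud(d)-p)@R*1000
    V=d['pixels'].max(-1).astype(int);ok=(d['z_map']>0)
    b=ok&(P[...,0]<-55)&(P[...,0]>-160)&(abs(P[...,1])<35)&(P[...,2]>-80)&(P[...,2]<0)
    B=P[b];print(' blade tool',b.sum(),B.mean(0).round(1),B.min(0).round(1),B.max(0).round(1),'slope y,z per x',np.polyfit(B[:,0],B[:,1],1).round(4),np.polyfit(B[:,0],B[:,2],1).round(4))
E
python3 - <<'E'
from bench import *
from h import *
s=observe();d=get_image('wrist');cv2.imwrite('pics/w4.png',d['pixels'][:,:,::-1])
c,sn=np.cos(np.radians(14)),np.sin(np.radians(14))
h=(492-48*sn,-221.5+48*c);print(h)
goto(s,(*h,s['position'][2]*1000),14);grater(d,s)
E
```

```text
(np.float64(480.38774901121593), np.float64(-174.92580513875217))
t 5.98 pos [459.4 268.8 189. ] yaw 91.73 F [-0.1 -0.5 -2.2] grip 27.0 60.8
  move [-7.600e+00 -4.441e+02  2.000e-01] roll 1.357 q6 -67.5h.py:23: RuntimeWarning: Mean of empty slice.
  B=P[b];print(' blade tool',b.sum(),B.mean(0).round(1),B.min(0).round(1),B.max(0).round(1),'slope y,z per x',np.polyfit(B[:,0],B[:,1],1).round(4),np.polyfit(B[:,0],B[:,2],1).round(4))
  ret = um.true_divide(
Traceback (most recent call last):
  File "h.py", line 23, in grater
    B=P[b];print(' blade tool',b.sum(),B.mean(0).round(1),B.min(0).round(1),B.max(0).round(1),'slope y,z per x',np.polyfit(B[:,0],B[:,1],1).round(4),np.polyfit(B[:,0],B[:,2],1).round(4))
                                                          ~~~~~^^^
ValueError: zero-size array to reduction operation minimum which has no identity
```

View pics/w4.png

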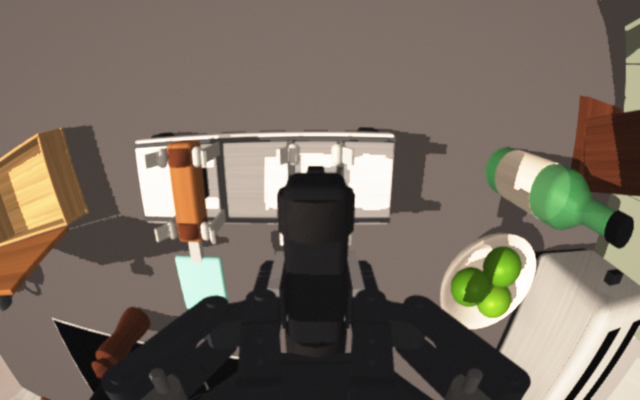

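The wrist picture shows the grater held level (handle cols 282–352, rows 170–340) and clear of the rail, with the spatula still clipped at col 187. I'll carry it to above the box.

Request:
move_arm([
  {"dx":0,"dy":-8,"dz":0,"roll":0.03,"gripper":10},
  {"dx":0,"dy":-22,"dz":0,"roll":0.08,"gripper":10},
  {"dx":-1,"dy":-42,"dz":0,"roll":0.14,"gripper":10},
  {"dx":-1,"dy":-64,"dz":0,"roll":0.2,"gripper":10},
  {"dx":-2,"dy":-88,"dz":0,"roll":0.27,"gripper":10},
  {"dx":-2,"dy":-112,"dz":0,"roll":0.34,"gripper":10},
  {"dx":-3,"dy":-136,"dz":0,"roll":0.41,"gripper":10},
  {"dx":-3,"dy":-160,"dz":0,"roll":0.48,"gripper":10},
  {"dx":-4,"dy":-184,"dz":0,"roll":0.55,"gripper":10},
  {"dx":-4,"dy":-206,"dz":0,"roll":0.62,"gripper":10},
  {"dx":-4,"dy":-222,"dz":0,"roll":0.68,"gripper":10},
  {"dx":-4,"dy":-230,"dz":0,"roll":0.7,"gripper":10},
])

```text
clock: 7.03
position: [0.4699, 0.0368, 0.1885]
eef_rot: [[-0.78, 0.625, -0.002], [0.625, 0.78, -0.001], [0.001, -0.002, -1.0]]
wrist_force: [0.1, 0.6, -1.9]
grip_width: 0.311
gripper_force: 60.8
```

```bash
python3 - <<'E'
from bench import *
from h import *
goto(observe(),(480.4,-174.9,189),14)
E
```

```text
t 7.03 pos [469.9  36.8 188.5] yaw 51.3 F [ 0.1  0.6 -1.9] grip 26.6 60.8
  move [-140.5 -158.6   -0.3] roll 0.651 q6 -53.7
```

Request:
move_arm([
  {"dx":-5,"dy":-6,"dz":0,"roll":0.03,"gripper":10},
  {"dx":-16,"dy":-18,"dz":0,"roll":0.08,"gripper":10},
  {"dx":-31,"dy":-35,"dz":0,"roll":0.15,"gripper":10},
  {"dx":-47,"dy":-53,"dz":0,"roll":0.22,"gripper":10},
  {"dx":-64,"dy":-72,"dz":0,"roll":0.3,"gripper":10},
  {"dx":-81,"dy":-91,"dz":0,"roll":0.38,"gripper":10},
  {"dx":-98,"dy":-110,"dz":0,"roll":0.46,"gripper":10},
  {"dx":-113,"dy":-128,"dz":0,"roll":0.53,"gripper":10},
  {"dx":-127,"dy":-143,"dz":0,"roll":0.59,"gripper":10},
  {"dx":-136,"dy":-153,"dz":0,"roll":0.635,"gripper":10},
  {"dx":-140,"dy":-158,"dz":0,"roll":0.651,"gripper":10},
  {"dx":-140.5,"dy":-158.5,"dz":0,"roll":0.651,"gripper":10},
])

```text
clock: 8.03
position: [0.4823, -0.1728, 0.1893]
eef_rot: [[-0.246, 0.969, -0.001], [0.969, 0.246, 0.001], [0.001, -0.001, -1.0]]
wrist_force: [0.7, 0.2, -0.8]
grip_width: 0.31
gripper_force: 60.8
```

```bash
python3 - <<'E'
from bench import *
from h import *
s=observe();d=get_image('wrist');t=get_image('top');np.savez('w5.npz',**d)
goto(s,(480.4,-174.9,32),14)
# box rim via wrist
P=fcloud(d);z=P[...,2];hsv=cv2.cvtColor(d['pixels'],cv2.COLOR_RGB2HSV).astype(int);ok=d['z_map']>0
m=ok&(abs(z-.055)<.005)&(hsv[...,1]>50)&(hsv[...,0]<30)&(P[...,0]<.6)
print('rim wrist',m.sum(),rect(P[m]))
# grater pose seen from top: points z .2-.28 
P=cloud(t);V=t['pixels'].max(-1)
m=(t['z_map']>0)&(abs(P[...,2]-.24)<.03)&(P[...,0]>.4)&(P[...,0]<.62)&(P[...,1]<-.22)
print('blade',m.sum(),rect(P[m]) if m.sum()>5 else 0,np.median(P[m][:,2]) if m.any() else 0)
sd=get_image('side')
a=np.vstack([d['pixels'],np.hstack([cv2.resize(t['pixels'][130:270,340:500],(320,280)),cv2.resize(sd['pixels'][60:220,260:443],(320,280))])])
cv2.imwrite('pics/w5.png',cv2.resize(a,(565,600),interpolation=cv2.INTER_AREA)[:,:,::-1])
E
```

```text
t 8.03 pos [ 482.3 -172.8  189.3] yaw 14.26 F [ 0.7  0.2 -0.8] grip 26.4 60.8
  move [ -1.7  -2.3 157.3] roll 0.005 q6 -40.3
rim wrist 2284 (array([ 482.8, -197.4]), array([142.5, 197.4]), 14.28)
blade 41 (array([ 493.4, -274.7]), array([19.8, 94.5]), 22.93) 0.2443486967857047
```

View pics/w5.png

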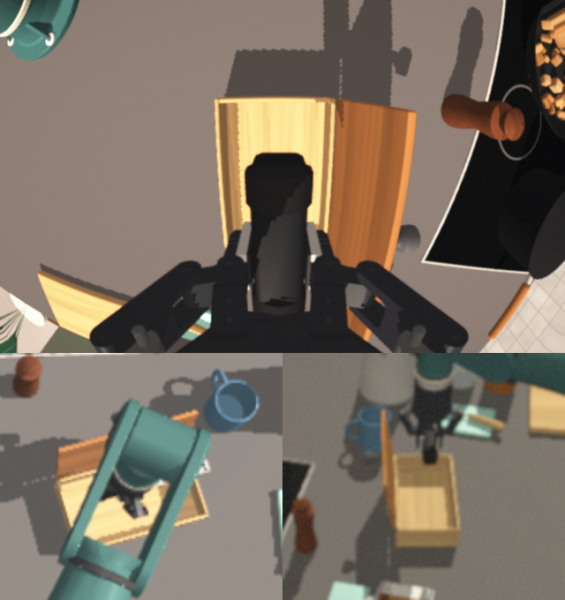

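The grater is over the box with its handle centred between the long walls (wrist picture cols 245–312, walls at 217 and 333), and the lid stands clear to the right. I'll descend in two stages.

Request:
move_arm([
  {"dx":-1,"dy":-3,"dz":10,"roll":0.003,"gripper":10},
  {"dx":-1,"dy":-3,"dz":30,"roll":0.003,"gripper":10},
  {"dx":-1,"dy":-3,"dz":55,"roll":0.003,"gripper":10},
  {"dx":-1,"dy":-3,"dz":80,"roll":0.003,"gripper":10},
  {"dx":-1,"dy":-3,"dz":100,"roll":0.003,"gripper":10},
  {"dx":-1,"dy":-3,"dz":115,"roll":0.003,"gripper":10},
  {"dx":-1,"dy":-3,"dz":122,"roll":0.003,"gripper":10},
  {"dx":-1,"dy":-3,"dz":125,"roll":0.003,"gripper":10},
  {"dx":-1,"dy":-3,"dz":125,"roll":0.003,"gripper":10},
  {"dx":-1,"dy":-3,"dz":125,"roll":0.003,"gripper":10},
])

```text
clock: 9.02
position: [0.4805, -0.1741, 0.0658]
eef_rot: [[-0.245, 0.97, 0.002], [0.97, 0.245, -0.001], [-0.001, 0.002, -1.0]]
wrist_force: [0.9, -0.7, -0.3]
grip_width: 0.312
gripper_force: 60.8
```

```bash
python3 - <<'E'
from bench import *
from h import *
s=observe();goto(s,(478.2,-175.5,-28.5),14.1);s=observe();goto(s,(478.2,-175.5,-28.5),14.1)
E
```

```text
t 9.02 pos [ 480.5 -174.1   65.8] yaw 14.18 F [ 0.9 -0.7 -0.3] grip 26.7 60.8
  move [-0.7 -2.7 94.3] roll 0.001 q6 -40.5
t 9.02 pos [ 480.5 -174.1   65.8] yaw 14.18 F [ 0.9 -0.7 -0.3] grip 26.7 60.8
  move [-0.7 -2.7 94.3] roll 0.001 q6 -40.5
```

Request:
move_arm([
  {"dx":0,"dy":-2,"dz":8,"roll":0,"gripper":10},
  {"dx":0,"dy":-2,"dz":22,"roll":0,"gripper":10},
  {"dx":0,"dy":-2,"dz":38,"roll":0,"gripper":10},
  {"dx":0,"dy":-2,"dz":54,"roll":0,"gripper":10},
  {"dx":0,"dy":-2,"dz":66,"roll":0,"gripper":10},
  {"dx":0,"dy":-2,"dz":74,"roll":0,"gripper":10},
  {"dx":0,"dy":-2,"dz":79,"roll":0,"gripper":10},
  {"dx":0,"dy":-2,"dz":82,"roll":0,"gripper":10},
  {"dx":0,"dy":-2,"dz":84,"roll":0,"gripper":10},
  {"dx":0,"dy":-2,"dz":84,"roll":0,"gripper":10},
  {"dx":0,"dy":-2,"dz":84,"roll":0,"gripper":10},
])

```text
clock: 9.93
position: [0.4785, -0.1748, -0.0185]
eef_rot: [[-0.245, 0.97, 0.001], [0.97, 0.245, -0.001], [-0.001, 0.001, -1.0]]
wrist_force: [-0.8, -0.6, -1.7]
grip_width: 0.317
gripper_force: 60.8
```

Request:
move_arm([
  {"dx":0,"dy":0,"dz":1.5,"roll":0,"gripper":10},
  {"dx":0,"dy":0,"dz":3,"roll":0,"gripper":10},
  {"dx":0,"dy":0,"dz":4.5,"roll":0,"gripper":10},
  {"dx":0,"dy":0,"dz":6,"roll":0,"gripper":10},
  {"dx":0,"dy":0,"dz":6,"roll":0,"gripper":10},
])

```text
clock: 10.35
position: [0.4776, -0.1744, -0.0256]
eef_rot: [[-0.245, 0.97, -0.001], [0.97, 0.245, 0.0], [0.001, -0.0, -1.0]]
wrist_force: [-0.2, 0.4, -1.3]
grip_width: 0.313
gripper_force: 60.8
```

Request:
move_arm([
  {"dx":0,"dy":0,"dz":1,"roll":0,"gripper":10},
  {"dx":0,"dy":0,"dz":2,"roll":0,"gripper":10},
  {"dx":0,"dy":0,"dz":3,"roll":0,"gripper":10},
  {"dx":0,"dy":0,"dz":3,"roll":0,"gripper":10},
])

```text
clock: 10.68
position: [0.4777, -0.1744, -0.0285]
eef_rot: [[-0.244, 0.97, -0.0], [0.97, 0.244, 0.0], [0.0, -0.0, -1.0]]
wrist_force: [0.3, -0.3, -1.5]
grip_width: 0.319
gripper_force: 60.8
```

Request:
move_arm([
  {"dx":0,"dy":0,"dz":0.5,"roll":0,"gripper":10},
  {"dx":0,"dy":0,"dz":1,"roll":0,"gripper":10},
  {"dx":0,"dy":0,"dz":1,"roll":0,"gripper":10},
])

```text
clock: 10.93
position: [0.4779, -0.1745, -0.0293]
eef_rot: [[-0.244, 0.97, -0.0], [0.97, 0.244, 0.0], [0.0, -0.0, -1.0]]
wrist_force: [-0.3, 0.2, -2.0]
grip_width: 0.32
gripper_force: 60.8
```

Request:
move_arm([
  {"dx":0,"dy":0,"dz":0.4,"roll":0,"gripper":10},
  {"dx":0,"dy":0,"dz":0.8,"roll":0,"gripper":10},
  {"dx":0,"dy":0,"dz":1.2,"roll":0,"gripper":10},
  {"dx":0,"dy":0,"dz":1.2,"roll":0,"gripper":10},
])

```text
clock: 11.27
position: [0.4779, -0.1745, -0.0303]
eef_rot: [[-0.244, 0.97, 0.0], [0.97, 0.244, 0.0], [0.0, 0.0, -1.0]]
wrist_force: [0.2, 0.0, -0.6]
grip_width: 0.313
gripper_force: 61.0
```

Estimated height is about 5 mm, with the force beginning to drop. I'll take one more small step to confirm contact.

Request:
move_arm([
  {"dx":0,"dy":0,"dz":0.4,"roll":0,"gripper":10},
  {"dx":0,"dy":0,"dz":0.8,"roll":0,"gripper":10},
  {"dx":0,"dy":0,"dz":0.8,"roll":0,"gripper":10},
])

```text
clock: 11.52
position: [0.478, -0.1745, -0.0303]
eef_rot: [[-0.244, 0.97, 0.0], [0.97, 0.244, -0.0], [-0.0, 0.0, -1.0]]
wrist_force: [-3.2, 1.2, 5.2]
grip_width: 0.322
gripper_force: 61.7
```

It's on the floor: z has stopped and the force is +5 N. I'll release slowly and rise.

Request:
move_arm([
  {"dx":0,"dy":0,"dz":0,"roll":0,"gripper":26},
  {"dx":0,"dy":0,"dz":0,"roll":0,"gripper":30},
  {"dx":0,"dy":0,"dz":0,"roll":0,"gripper":35},
  {"dx":0,"dy":0,"dz":0,"roll":0,"gripper":42},
  {"dx":0,"dy":0,"dz":0,"roll":0,"gripper":50},
  {"dx":0,"dy":0,"dz":0,"roll":0,"gripper":55},
  {"dx":0,"dy":0,"dz":0,"roll":0,"gripper":55},
  {"dx":0,"dy":0,"dz":0,"roll":0,"gripper":55},
  {"dx":0,"dy":0,"dz":-5,"roll":0,"gripper":55},
  {"dx":0,"dy":0,"dz":-15,"roll":0,"gripper":55},
  {"dx":0,"dy":0,"dz":-30,"roll":0,"gripper":55},
  {"dx":0,"dy":0,"dz":-50,"roll":0,"gripper":55},
])

```text
clock: 12.52
position: [0.4769, -0.1741, 0.0188]
eef_rot: [[-0.244, 0.97, -0.002], [0.97, 0.244, 0.001], [0.002, -0.002, -1.0]]
wrist_force: [0.1, -0.5, -0.3]
grip_width: 0.647
gripper_force: 0.0
```

Request:
move_arm([
  {"dx":0,"dy":0,"dz":-25,"roll":0,"gripper":55},
  {"dx":0,"dy":0,"dz":-55,"roll":0,"gripper":55},
  {"dx":0,"dy":0,"dz":-90,"roll":0,"gripper":45},
  {"dx":0,"dy":0,"dz":-125,"roll":0,"gripper":35},
  {"dx":0,"dy":0,"dz":-160,"roll":0,"gripper":25},
  {"dx":0,"dy":0,"dz":-185,"roll":0,"gripper":15},
  {"dx":0,"dy":0,"dz":-195,"roll":0,"gripper":5},
  {"dx":0,"dy":0,"dz":-200,"roll":0,"gripper":0},
  {"dx":0,"dy":0,"dz":-200,"roll":0,"gripper":0},
  {"dx":0,"dy":0,"dz":-200,"roll":0,"gripper":0},
])

```text
clock: 13.35
position: [0.4771, -0.1742, 0.217]
eef_rot: [[-0.244, 0.97, -0.003], [0.97, 0.244, 0.001], [0.002, -0.002, -1.0]]
wrist_force: [-0.2, -0.3, -0.3]
grip_width: 0.001
gripper_force: 0.0
```

```bash
python3 - <<'E'
from bench import *
from h import *
s=observe();d=get_image('wrist');t=get_image('side');goto(s,(0,0,0),14)
R=np.array(s['eef_rot']);
yaw=np.radians(14.1);Rb=np.array([[np.cos(yaw),-np.sin(yaw),0],[np.sin(yaw),np.cos(yaw),0],[0,0,1]]);c=np.array([.490,-.222,0])
for n,P,im in(('w',fcloud(d),d),('s',cloud(t),t)):
    B=(P-c)@Rb*1000;hsv=cv2.cvtColor(im['pixels'],cv2.COLOR_RGB2HSV).astype(int);S,V=hsv[...,1],hsv[...,2];ok=im['z_map']>0
    m=ok&(abs(B[...,0])<60)&(abs(B[...,1])<115)&(B[...,2]>10)&(B[...,2]<50)&((V<70)|(S<60))
    if m.sum()>20:print(n,'grater in box frame',m.sum(),rect(B[m]/1000),np.percentile(B[m],[2,98],axis=0).round(0))
    # lid: plane points away from box
    m=ok&(B[...,0]>55)&(B[...,0]<150)&(abs(B[...,1])<115)&(B[...,2]>80)&(B[...,2]<230)&(S>60)&(hsv[...,0]<25)
    if m.sum()>20:
        L=B[m];f=np.polyfit(L[:,2],L[:,0],1);print(n,'lid x=f(z)',m.sum(),f.round(3),'ang',np.pi/2+np.arctan(f[0]),'zmax',np.percentile(L[:,2],99.5))
    k=ok&(B[...,0]>80)&(B[...,0]<160)&(abs(B[...,1])<30)&(B[...,2]>110)&(S<80)&(V<110)&(B[...,2]<200)
    if k.any():print(n,'knob',k.sum(),B[k].mean(0),B[k].min(0),B[k].max(0))
a=cv2.resize(np.vstack([d['pixels'],cv2.resize(t['pixels'][60:220,240:496],(640,400))]),(480,600),interpolation=cv2.INTER_AREA)
cv2.imwrite('pics/w6.png',a[:,:,::-1])
E
```

```text
t 13.35 pos [ 477.1 -174.2  217. ] yaw 14.15 F [-0.2 -0.3 -0.3] grip 0.1 0.0
  move [ 285.1 -419.5  218.6] roll 0.003 q6 -40.6
w grater in box frame 2844 (array([-0.9, 19. ]), array([162.8,  32.6]), 89.56) [[-16. -58.  23.]
 [ 14.  98.  39.]]
w lid x=f(z) 11749 [ 0.194 56.862] ang 1.7626814853092294 zmax 193.8397493776482
w knob 475 [127.04022926   6.78268431 164.3925762 ] [115.04647807 -11.08815836 148.77591381] [139.63005419  14.12953238 171.59248803]
s grater in box frame 260 (array([ 6. , -1.6]), array([192.3,  34. ]), 87.19) [[-12. -92.  19.]
 [ 19.  91.  43.]]
s lid x=f(z) 312 [ 0.214 58.612] ang 1.7813475635518083 zmax 197.83828657936738
s knob 63 [127.61924556   3.85591327 163.44755994] [107.01325079 -10.01704722 145.39093132] [141.24762928  14.66366307 171.79998858]
```

View pics/w6.png

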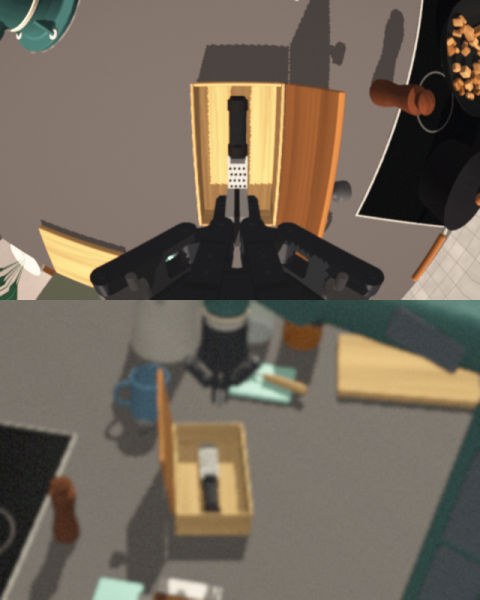

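The grater lies flat along the box (box frame x≈-1, yaw within 1°, top ≈40 mm, below the rim), as the wrist picture shows at col 238, rows 95–190. The lid is at ≈1.77 rad and the knob at y≈0. I'll go behind the lid at box y≈+45 with the fingers shut.

Request:
move_arm([
  {"dx":0,"dy":10,"dz":0,"roll":0,"gripper":0},
  {"dx":-1,"dy":30,"dz":0,"roll":0,"gripper":0},
  {"dx":-2,"dy":55,"dz":0,"roll":0,"gripper":0},
  {"dx":-3,"dy":80,"dz":0,"roll":0,"gripper":0},
  {"dx":-4,"dy":105,"dz":0,"roll":0,"gripper":0},
  {"dx":-5,"dy":125,"dz":0,"roll":0,"gripper":0},
  {"dx":-5,"dy":133,"dz":0,"roll":0,"gripper":0},
  {"dx":-5,"dy":135,"dz":15,"roll":0,"gripper":0},
  {"dx":-5,"dy":135,"dz":35,"roll":0,"gripper":0},
  {"dx":-5,"dy":135,"dz":60,"roll":0,"gripper":0},
  {"dx":-5,"dy":135,"dz":80,"roll":0,"gripper":0},
  {"dx":-5,"dy":135,"dz":89,"roll":0,"gripper":0},
])

```text
clock: 14.45
position: [0.6078, -0.1455, 0.1249]
eef_rot: [[-0.244, 0.97, -0.007], [0.97, 0.244, 0.003], [0.004, -0.007, -1.0]]
wrist_force: [-0.1, 0.3, 0.9]
grip_width: -0.001
gripper_force: 0.0
```

```bash
cat >> h.py <<'E'
YAW=np.radians(14.1);RB=np.array([[np.cos(YAW),-np.sin(YAW),0],[np.sin(YAW),np.cos(YAW),0],[0,0,1]]);CB=np.array([.490,-.222,0])
def tip(s):
    p=(np.asarray(s['position'])-CB)@RB*1000;p[2]+=42;print('t',round(s['clock'],2),'tip box frame',p.round(1),'F box',(np.asarray(s['wrist_force'])@RB).round(1))
def lid(im,P):
    B=(P-CB)@RB*1000;hsv=cv2.cvtColor(im['pixels'],cv2.COLOR_RGB2HSV).astype(int);ok=(im['z_map']>0)&(hsv[...,1]>60)&(hsv[...,0]<25)
    m=ok&(abs(B[...,1]+60)<50)&(B[...,2]>75)&(B[...,2]<230)&(B[...,0]<150)&(B[...,0]>-90)
    if m.sum()>20:
        L=B[m][:,[0,2]];c=L.mean(0);v=np.linalg.svd(L-c,full_matrices=False)[2][0];v*=np.sign(v[1]);print('lid n',m.sum(),'angle',np.arctan2(v[1],-v[0]).round(3),'zmax',np.percentile(L[:,1],99).round(1))
E
python3 - <<'E'
from bench import *
from h import *
tip(observe());d=get_image('side');lid(d,cloud(d));d=get_image('wrist');lid(d,fcloud(d))
E
```

```text
t 14.45 tip box frame [132.8  45.5 166.9] F box [0.  0.3 0.9]
lid n 50 angle 1.771 zmax 191.9
lid n 46 angle 1.744 zmax 105.8
```

Request:
move_arm([
  {"dx":0,"dy":-4,"dz":0,"roll":0,"gripper":0},
  {"dx":0,"dy":-8,"dz":0,"roll":0,"gripper":0},
  {"dx":0,"dy":-12,"dz":0,"roll":0,"gripper":0},
  {"dx":0,"dy":-15,"dz":0,"roll":0,"gripper":0},
  {"dx":0,"dy":-18,"dz":-1,"roll":0,"gripper":0},
  {"dx":0,"dy":-21,"dz":-2,"roll":0,"gripper":0},
  {"dx":0,"dy":-24,"dz":-3,"roll":0,"gripper":0},
  {"dx":0,"dy":-27,"dz":-4,"roll":0,"gripper":0},
  {"dx":0,"dy":-30,"dz":-5,"roll":0,"gripper":0},
  {"dx":0,"dy":-34,"dz":-6,"roll":0,"gripper":0},
  {"dx":0,"dy":-38,"dz":-7,"roll":0,"gripper":0},
  {"dx":0,"dy":-42,"dz":-8,"roll":0,"gripper":0},
])

```text
clock: 15.55
position: [0.5689, -0.1566, 0.1378]
eef_rot: [[-0.245, 0.97, -0.0], [0.97, 0.245, 0.0], [0.0, 0.0, -1.0]]
wrist_force: [1.9, 1.3, -1.2]
grip_width: 0.004
gripper_force: 0.8
```

```bash
python3 - <<'E'
from bench import *
from h import *
tip(observe());d=get_image('side');lid(d,cloud(d))
E
```

```text
t 15.55 tip box frame [ 92.4  44.2 179.8] F box [ 2.2  0.8 -1.2]
```

Contact is a gentle 2 N. I'll continue along the arc.

Request:
move_arm([
  {"dx":0,"dy":-5,"dz":0,"roll":0,"gripper":0},
  {"dx":0,"dy":-10,"dz":0,"roll":0,"gripper":0},
  {"dx":0,"dy":-15,"dz":1,"roll":0,"gripper":0},
  {"dx":0,"dy":-20,"dz":2,"roll":0,"gripper":0},
  {"dx":0,"dy":-25,"dz":3,"roll":0,"gripper":0},
  {"dx":0,"dy":-30,"dz":4,"roll":0,"gripper":0},
  {"dx":0,"dy":-35,"dz":5,"roll":0,"gripper":0},
  {"dx":0,"dy":-40,"dz":7,"roll":0,"gripper":0},
  {"dx":0,"dy":-45,"dz":9,"roll":0,"gripper":0},
  {"dx":0,"dy":-50,"dz":11,"roll":0,"gripper":0},
  {"dx":0,"dy":-55,"dz":13,"roll":0,"gripper":0},
  {"dx":0,"dy":-60,"dz":16,"roll":0,"gripper":0},
])

```text
clock: 16.6
position: [0.5106, -0.1715, 0.1217]
eef_rot: [[-0.244, 0.97, -0.0], [0.97, 0.244, -0.0], [-0.0, -0.0, -1.0]]
wrist_force: [1.6, 0.2, 2.2]
grip_width: -0.002
gripper_force: 0.8
```

```bash
python3 - <<'E'
from bench import *
from h import *
tip(observe());d=get_image('side');lid(d,cloud(d));d=get_image('wrist');lid(d,fcloud(d))
E
```

```text
t 16.6 tip box frame [ 32.3  44.  163.7] F box [ 1.6 -0.2  2.2]
lid n 103 angle 1.09 zmax 154.2
lid n 399 angle 1.075 zmax 151.3
```

The lid is at ≈62° and on track.

Request:
move_arm([
  {"dx":0,"dy":-5,"dz":2.5,"roll":0,"gripper":0},
  {"dx":0,"dy":-10,"dz":5.5,"roll":0,"gripper":0},
  {"dx":0,"dy":-15,"dz":8.5,"roll":0,"gripper":0},
  {"dx":0,"dy":-20,"dz":12,"roll":0,"gripper":0},
  {"dx":0,"dy":-24,"dz":15,"roll":0,"gripper":0},
  {"dx":0,"dy":-28,"dz":18,"roll":0,"gripper":0},
  {"dx":0,"dy":-32,"dz":22,"roll":0,"gripper":0},
  {"dx":0,"dy":-36,"dz":26,"roll":0,"gripper":0},
  {"dx":0,"dy":-40,"dz":30,"roll":0,"gripper":0},
  {"dx":0,"dy":-43,"dz":34,"roll":0,"gripper":0},
  {"dx":0,"dy":-46,"dz":38,"roll":0,"gripper":0},
  {"dx":0,"dy":-49,"dz":42,"roll":0,"gripper":0},
])

```text
clock: 17.7
position: [0.4632, -0.1834, 0.0793]
eef_rot: [[-0.244, 0.97, -0.0], [0.97, 0.244, 0.0], [0.0, -0.0, -1.0]]
wrist_force: [0.5, 0.2, 1.8]
grip_width: 0.002
gripper_force: 0.5
```

```bash
python3 - <<'E'
from bench import *
from h import *
tip(observe());d=get_image('side');lid(d,cloud(d));d=get_image('wrist');lid(d,fcloud(d))
E
```

```text
t 17.7 tip box frame [-16.6  43.9 121.3] F box [0.6 0.  1.8]
lid n 167 angle 0.464 zmax 107.0
lid n 60 angle 0.497 zmax 115.1
```

Request:
move_arm([
  {"dx":0,"dy":-2,"dz":4,"roll":0,"gripper":0},
  {"dx":0,"dy":-5,"dz":8,"roll":0,"gripper":0},
  {"dx":0,"dy":-7,"dz":12,"roll":0,"gripper":0},
  {"dx":0,"dy":-9,"dz":16,"roll":0,"gripper":0},
  {"dx":0,"dy":-11,"dz":20,"roll":0,"gripper":0},
  {"dx":0,"dy":-13,"dz":24,"roll":0,"gripper":0},
  {"dx":0,"dy":-14,"dz":28,"roll":0,"gripper":0},
  {"dx":0,"dy":-15,"dz":32,"roll":0,"gripper":0},
  {"dx":0,"dy":-16,"dz":36,"roll":0,"gripper":0},
  {"dx":0,"dy":-17,"dz":39,"roll":0,"gripper":0},
  {"dx":0,"dy":-18,"dz":42,"roll":0,"gripper":0},
  {"dx":0,"dy":-18,"dz":44,"roll":0,"gripper":0},
])

```text
clock: 18.8
position: [0.4459, -0.1877, 0.0353]
eef_rot: [[-0.244, 0.97, -0.0], [0.97, 0.244, 0.0], [0.0, -0.0, -1.0]]
wrist_force: [-0.8, -0.0, 0.6]
grip_width: -0.002
gripper_force: 0.4
```

Request:
move_arm([
  {"dx":0,"dy":-0.5,"dz":2,"roll":0,"gripper":0},
  {"dx":0,"dy":-1,"dz":4,"roll":0,"gripper":0},
  {"dx":0,"dy":-1,"dz":6,"roll":0,"gripper":0},
  {"dx":0,"dy":-1,"dz":7,"roll":0,"gripper":0},
  {"dx":0,"dy":-1,"dz":8,"roll":0,"gripper":0},
  {"dx":0,"dy":-1,"dz":9,"roll":0,"gripper":0},
])

```text
clock: 19.3
position: [0.445, -0.1879, 0.0267]
eef_rot: [[-0.245, 0.97, -0.0], [0.97, 0.245, 0.0], [0.0, -0.0, -1.0]]
wrist_force: [-0.6, -0.6, 1.0]
grip_width: -0.0
gripper_force: 0.4
```

```bash
python3 - <<'E'
from bench import *
from h import *
tip(observe());d=get_image('side');B=(cloud(d)-CB)@RB*1000
hsv=cv2.cvtColor(d['pixels'],cv2.COLOR_RGB2HSV).astype(int)
m=(d['z_map']>0)&(abs(B[...,1]+65)<45)&(abs(B[...,0])<62)&(B[...,2]>30)&(B[...,2]<120)&(hsv[...,1]>60)&(hsv[...,0]<25);L=B[m]
print(m.sum(),np.polyfit(L[:,0],L[:,2],1))
E
```

```text
t 19.3 tip box frame [-35.3  44.   68.7] F box [-0.7 -0.5  1. ]
253 [-2.02551452e-02  6.45466492e+01]
```

The lid is almost shut, at ≈0.02 rad. I'll finish with small, force-watched steps.

Request:
move_arm([
  {"dx":0,"dy":0,"dz":0.6,"roll":0,"gripper":0},
  {"dx":0,"dy":0,"dz":1.2,"roll":0,"gripper":0},
  {"dx":0,"dy":0,"dz":1.8,"roll":0,"gripper":0},
  {"dx":0,"dy":0,"dz":1.8,"roll":0,"gripper":0},
])

```text
clock: 19.68
position: [0.4452, -0.188, 0.026]
eef_rot: [[-0.245, 0.97, 0.0], [0.97, 0.245, -0.0], [-0.0, 0.0, -1.0]]
wrist_force: [-2.3, 0.9, 6.1]
grip_width: 0.003
gripper_force: 2.9
```

Request:
move_arm([
  {"dx":0,"dy":0,"dz":0.5,"roll":0,"gripper":0},
  {"dx":0,"dy":0,"dz":1,"roll":0,"gripper":0},
  {"dx":0,"dy":0,"dz":1,"roll":0,"gripper":0},
])

```text
clock: 19.93
position: [0.4452, -0.188, 0.026]
eef_rot: [[-0.245, 0.97, 0.0], [0.97, 0.245, -0.0], [-0.0, 0.0, -1.0]]
wrist_force: [-4.7, 1.5, 10.7]
grip_width: 0.001
gripper_force: 5.2
```

The z reading has stopped and the force has risen to 11 N, so the lid is on the rim. I'll withdraw and check.

Request:
move_arm([
  {"dx":0,"dy":0,"dz":-3,"roll":0,"gripper":0},
  {"dx":0,"dy":0,"dz":-10,"roll":0,"gripper":0},
  {"dx":0,"dy":0,"dz":-25,"roll":0,"gripper":0},
  {"dx":0,"dy":-5,"dz":-50,"roll":0,"gripper":0},
  {"dx":5,"dy":-15,"dz":-80,"roll":0,"gripper":0},
  {"dx":15,"dy":-30,"dz":-110,"roll":0,"gripper":0},
  {"dx":35,"dy":-50,"dz":-140,"roll":0,"gripper":0},
  {"dx":60,"dy":-70,"dz":-160,"roll":0,"gripper":0},
  {"dx":90,"dy":-85,"dz":-170,"roll":0,"gripper":0},
  {"dx":115,"dy":-95,"dz":-175,"roll":0,"gripper":0},
  {"dx":130,"dy":-100,"dz":-175,"roll":0,"gripper":0},
  {"dx":130,"dy":-100,"dz":-175,"roll":0,"gripper":0},
])

```text
clock: 20.93
position: [0.3156, -0.0847, 0.2004]
eef_rot: [[-0.247, 0.969, 0.003], [0.969, 0.247, -0.001], [-0.001, 0.003, -1.0]]
wrist_force: [0.6, 0.3, -0.4]
grip_width: -0.001
gripper_force: 0.0
```

```bash
python3 - <<'E'
from bench import *
from h import *
tip(observe());im={n:get_image(n) for n in('side','top')}
for n,d in im.items():
    P=cloud(d);B=(P-CB)@RB*1000;hsv=cv2.cvtColor(d['pixels'],cv2.COLOR_RGB2HSV).astype(int)
    m=(d['z_map']>0)&(abs(B[...,1]+65)<45)&(abs(B[...,0])<62)&(B[...,2]>30)&(B[...,2]<120)&(hsv[...,1]>60)&(hsv[...,0]<25);L=B[m]
    print(n,m.sum(),np.polyfit(L[:,0],L[:,2],1))
    ok=d['z_map']>0;x,y,z=P[...,0],P[...,1],P[...,2];R=ok&(x>.38)&(x<.66)&(y>.03)&(y<.2)
    m=R&(hsv[...,1]>110)&(hsv[...,0]<20)&(z>.075)&(z<.12);print(' spatula',m.sum(),P[m].mean(0).round(4))
a=np.vstack([im['top']['pixels'][90:290,160:500],cv2.resize(im['side']['pixels'][60:360,210:470],(340,392))])
cv2.imwrite('pics/end.png',a[:,:,::-1])
E
```

```text
t 20.93 tip box frame [-135.7  175.6  242.4] F box [ 0.7  0.1 -0.4]
side 521 [6.52306918e-04 6.39004678e+01]
 spatula 229 [0.4665 0.145  0.0952]
top 1042 [6.05025626e-04 6.46864645e+01]
 spatula 250 [0.4623 0.1371 0.0987]
```

View pics/end.png

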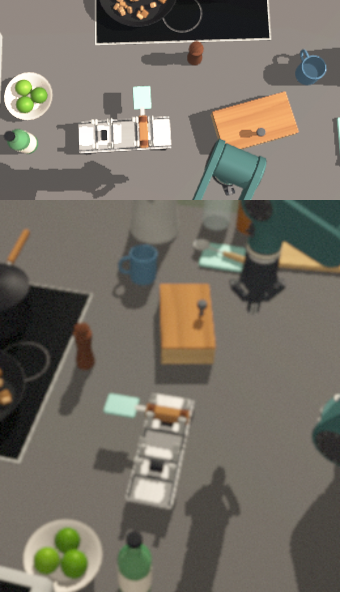

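The lid is flat and shut (slope 0.0006, top at 64 mm), the spatula is still clipped in place, and the mug, mill and bottle are where they were. The robot is clear of everything, so I'm handing in.

```bash
python3 -c "from bench import *; print(job_done())"
```

```text
the job is handed in; nothing more can be done
None
```

The grater lies flat in the box with the lid fully closed, the spatula is still clipped on the rail, the mill, mug and bottle look unmoved in the final pictures, and the job is handed in at about 21 s.

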